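# Tap a drill chuck's taper shank home in the spindle stand

### The job

Take the drill chuck out of the storage block, set its tapered shank lightly into the taper sleeve of the spindle stand and let go. Then take the soft-faced drift and tap squarely down on the chuck's nose until the sleeve bottoms and a held tap of about 20 N no longer sinks it (never more than 35 N); lift the drift clear and give one more such tap to be sure. Finally stand the drift upright on the bench, leaving the other things there where they are.

Things in the scene. Friction and masses are not known exactly. Their poses are not given: they have to be found in the camera images.
- stand: Spindle stand bolted to the bench: grey flange 100 mm across, 12 mm thick, upright tube 60 mm across, 64 mm high. Origin: on its axis at bench level, z up. In the tube, on its axis, a steel taper sleeve 42 mm across, rim 72 to 88 mm above the bench at the start; it sinks 6 to 14 mm before it bottoms hard (home: rim 66 to 74 mm). How far differs each time and is not measured: only feel tells.
- lock_pin (a joint): Light sprung pin low in the sleeve's bore, m: 0 while untouched, pushed down by the shank's tip in the last few mm only (0.003 to 0.005 when home). The sleeve gives way at about 9 N, chuck weight included, and stays where pushed. Its bore narrows from 21 mm at the rim to 14 mm, 46 mm down; the fitted shank's tip lies 45 to 47 mm below the rim (19 to 43 mm above the bench).
- chuck: Dark steel drill chuck, 0.22 kg, standing nose up in one of the storage block's two bores. 90 mm high: tapered shank (14 mm diameter at the tip, 22 mm at its top) from 0 to 50 mm, round body 34 mm in diameter from 50 to 90 mm (nose bevelled to 30 mm over the top 7 mm, flat). Origin: centre of the shank's tip, its lowest point; z along the axis to the nose.
- rack: Grey storage block 72 x 116 x 60 mm, fixed, with two blind bores 27 mm wide, 55 mm deep, 28 mm either side of its centre along its y axis; the chuck's body rests on the top face, shank in one bore. Origin: centre of the underside.
- drift: Soft-faced hand drift, a short round ram of about 0.3 kg, standing upright on its white striking face: head 36 mm diameter from 0 to 42 mm, plain wooden grip 23 mm diameter from 42 to 100 mm. Origin: centre of the striking face, z up along the grip. Held with the fingertips just above the head, the head backs up against them.
- bottle: White bottle, 38 mm diameter, 83 mm high, bystander. Origin: centre of its underside.
- reel: Reel of wire, 54 mm diameter, 43 mm high, bystander. Origin: centre of its underside.
- heatsink: Finned heatsink 30 x 50 x 26 mm, bystander. Origin: centre of its underside.
Things that resemble listed ones, but are neither listed nor needed, are in the scene too. What is shaped like the chuck but yellow is not meant.

How it is judged:
By the outcome, as a careful person would: the job done as asked, in the order asked, and still so for the second after the job is handed in, with the robot touching nothing.
It also fails if it takes over 67 s, if anything falls off the work surface, if the arm or the gripper's body presses on something with over 40 N, if the wrist force passes 120 N, or if a joint passes its speed limit or range.

### The arm

A 6-joint arm with a two-finger parallel gripper is mounted at the origin on a cart in front of the work surface, level with it; the furniture and walls round the work are solid. World frame = base frame: x ahead of the robot, y to its left, z up, the work surface at z = 0. Lengths are in m, angles in rad, forces in N, time in s.
With the tool pointing down it reaches from about 0.325 to 0.9 m from the base axis. Payload 3.5 kg.
Tool frame: the origin (TCP) lies on the centre line of the jaws, within the pads' length; the fingertips stand 25 mm ahead of it and the grasp point (between the pads) lies 6 mm ahead of it (r.finger_overhang is the z of the fingertips in the tool frame, in m); z points along the fingers, y is the line along which they close (so a half turn about z gives the same grasp; the last joint's range is limited). The gripper opens to 85 mm and grips with 20 to 120 N. Pads are 22 mm wide; open, the fingers measure 114 mm over their backs; the gripper's body (76 mm by 85 mm) begins 54 mm behind the grasp point. The pads swing forward as they close: fully open they stand 13 mm farther back than shut.
Start: joints at [1.136, 0.276, -0.026, 1.268, 0, 1.467], TCP at [0.204, 0.591, 0.256] pointing down, gripper open.
Joint ranges: [-3.12, 3.12], [-0.85, 1.88], [-1.08, 1.24], [-1.95, 2.15], [-1.57, 1.53], [-3.14, 3.14]. Speed limits (rad/s): [2.57, 2.57, 3.14, 3.14, 3.14, 3.14].

### API

Orientations are given as a unit quaternion [w, x, y, z].
In Python, from bench import r gives the robot as it stands.
- The arm moves only by the tool arm_command, never from a script. Its argument "steps" is a list of rows, each a list of 5 numbers: the opening, from 0 (shut) to 1 (fully open), then the shift along the world's x, y, z in m, then the turn about the world's z in rad. A call has 1 to 5 rows; each row shifts and turns the commanded pose from where the row before left it; what a row does not reach is not made up. A row lasts 1/8 s, in which the tool goes at most 62.5 mm and 10.7 degrees, less where a joint would pass 70% of its speed; a pose out of reach is approached as far as the arm can. A call with a gripper value outside its range is refused whole. The fingers move at their own pace and stop on an object; "force" is the grip in N (left out, the last holds). Time passes only in rows, so rows that do not move let the fingers close. It gives the time, the measured TCP pose, the force, the opening and the grip force at its end, in the units of the state.
- r.observe(): the state, without advancing time (a new reading comes with each control period).
- r.read_camera(name): name is "scene" or "top" or "wrist"; returns the picture (420x560x3 uint8, red, green, blue); there is no depth.
- r.calibration(name): a dict with "fx", "fy", "cx", "cy" (pixels), "R" (3x3) and "t" (3): a world point X has camera coordinates R X + t. Camera axes: x right, y down, z forward; pixel columns grow to the right and rows downward; lengths in m; the calibration is good to about 2 mm. A picture is of the moment at which its call begins: read the wrist's pose just before it. calibration takes no time and is no camera call; for the wrist camera it gives the pose at the moment of the call.
- r.finish_job(): hands the job in; it is judged then, once.
The state is a dict: "clock": time; "q": joint angles; "qvel": joint speeds; "tau": joint torques, N m; "ee_pos": TCP position; "tcp_rot": TCP orientation; "force": force on the tool from outside, world axes, zero at the start; "moment": the same for the moment, N m; "width": finger opening in m; "finger_force": force on a finger pad.
Only numpy, scipy, OpenCV 4.12 (cv2) and the standard library are available. Lean on these libraries where they do the work, as an engineer would, in place of code of your own. Each camera call takes 0.05 s, during which the arm holds its last target. There are 200 camera calls.

## Working session

There is one attempt and no reset: what is moved stays moved. The work goes in short steps, Python scripts to look and compute and a tool call to move; the robot and the scene stay as the last step left them, time stands still between calls to the robot, and variables do not carry over. Pictures are saved under pics/ and viewed, at most 10 in all, crops included, and the job is handed in when it is done.

Besides the shell and the picture viewer there is one more tool, called after "Call:" as name(argument=value, ...), one argument or row to a line, values as JSON. arm_command: Moves the arm, as the interface text tells. Its arguments: {"type":"object","properties":{"steps":{"type":"array"},"force":{"type":"number"}},"required":["steps"]}

```bash
mkdir -p pics; ls; python3 - <<'E'
from bench import r
import cv2,numpy as np
a=r.read_camera("scene");b=r.read_camera("top")
cv2.imwrite("pics/s.png",a[...,::-1]);cv2.imwrite("pics/t.png",b[...,::-1])
for n in("scene","top"):
    c=r.calibration(n);print(n,c["fx"],c["cx"],c["cy"],np.round(-np.array(c["R"]).T@c["t"],3))
o=r.observe();print(o["clock"],o["ee_pos"],o["force"],o["width"],r.finger_overhang)
E
```

```text
pics
scene 519.0032222230278 282.5208419356543 201.25411158566124 [-0.026 -0.49   0.731]
top 391.06869164683053 275.2524019225819 208.01539328173618 [0.487 0.125 0.911]
0.1 [0.20333189 0.59031968 0.2552515 ] [-0.73197894 -0.3608734  -0.68651587] 0.08554493850255651 0.025
```

View pics/s.png

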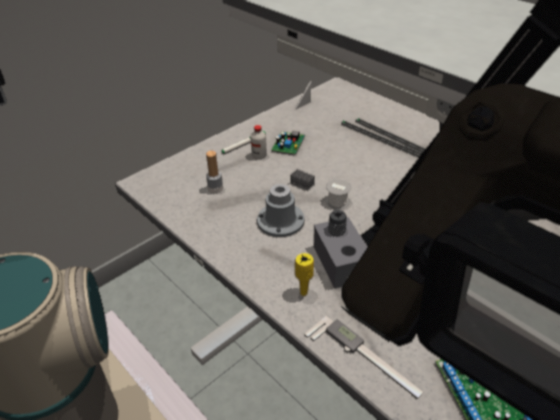

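View pics/t.png

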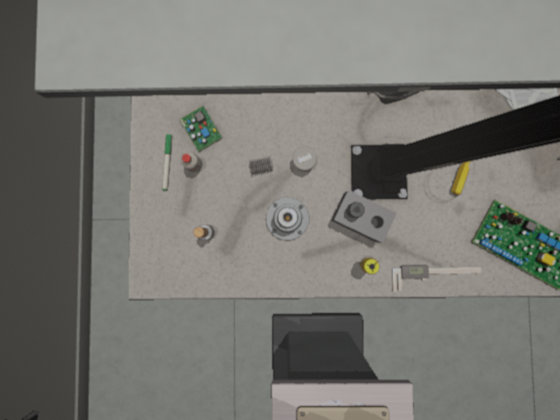

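The scene view shows the drift at (213,170), bottle at (258,142), stand at (281,210), heatsink at (302,179), reel at (338,193), the rack with the dark chuck at (338,222), and a yellow look-alike at (304,272). In the top view the drift is at (204,232), the stand at (287,218) and the chuck at (355,210).

Chuck candidates: dark one in the rack (top 355,210) and yellow one (top 371,267). The dark one in the bore fits; an enlarged crop will confirm it.

```bash
python3 - <<'E'
import cv2,numpy as np
t=cv2.imread("pics/t.png");s=cv2.imread("pics/s.png")
a=cv2.resize(t[185:255,255:405],None,fx=5,fy=5,interpolation=cv2.INTER_CUBIC)
b=cv2.resize(s[145:285,190:370],None,fx=4,fy=4,interpolation=cv2.INTER_CUBIC)
c=cv2.resize(t[205:255,180:230],None,fx=6,fy=6,interpolation=cv2.INTER_CUBIC)
d=cv2.resize(s[145:195,190:240],None,fx=5,fy=5,interpolation=cv2.INTER_CUBIC)
cv2.imwrite("pics/ct.png",a);cv2.imwrite("pics/cs.png",b)
m=np.zeros((300,560,3),np.uint8);m[:300,:300]=c;m[:250,310:]=d;cv2.imwrite("pics/cd.png",m)
E
```

```text
(no output)
```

View pics/ct.png

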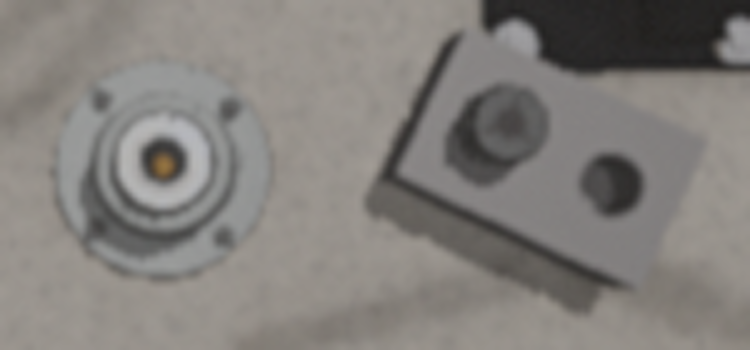

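View pics/cs.png

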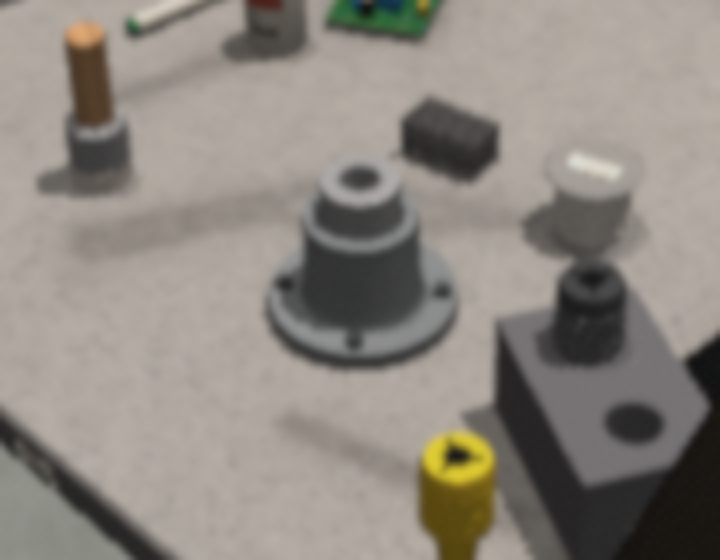

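View pics/cd.png

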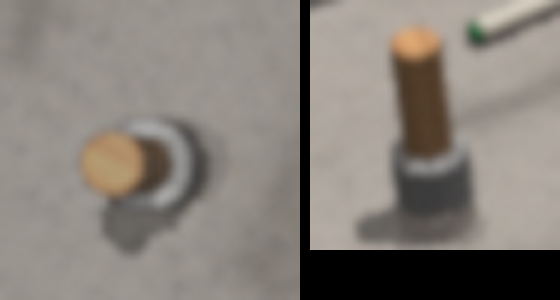

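The crops confirm it: the dark chuck stands in the rack's left bore (nose at crop 511,123) and the right bore (612,184) is empty. The yellow one stands elsewhere, without a rack. The sleeve rim is at (164,163), the rack corners are (462,30), (705,135), (637,290), (392,178), and the drift grip top is at (113,163).

```bash
cat > h.py <<'E'
import numpy as np,cv2
from bench import r
def ray(n,u):
    c=r.calibration(n);R=np.array(c["R"]);o=-R.T@np.array(c["t"])
    return o,R.T@np.array([(u[0]-c["cx"])/c["fx"],(u[1]-c["cy"])/c["fy"],1])
def plane(n,u,z):
    o,d=ray(n,u);return o+d*(z-o[2])/d[2]
def tri(n1,u1,n2,u2):
    o1,d1=ray(n1,u1);o2,d2=ray(n2,u2)
    s=np.linalg.lstsq(np.c_[d1,-d2],o2-o1,rcond=None)[0]
    a,b=o1+s[0]*d1,o2+s[1]*d2;return (a+b)/2,np.linalg.norm(a-b)
E
python3 - <<'E'
from h import *
np.set_printoptions(precision=4,suppress=True)
T=lambda u,v:((u+.5)/5-.5+255,(v+.5)/5-.5+185)
S=lambda u,v:((u+.5)/4-.5+190,(v+.5)/4-.5+145)
D=((113.5)/6-.5+180,163.5/6-.5+205);DS=(106.5/5-.5+190,44.5/5-.5+145)
print("flange",plane("top",T(162,169),.012),plane("scene",S(363,303),.012))
print("rim",tri("top",T(164,163),"scene",S(359,180)))
print("tube",plane("top",T(164,165),.064))
print("nose",tri("top",T(511,123),"scene",S(593,278)),plane("top",T(511,123),.1))
print("bore2",plane("top",T(612,184),.06),plane("scene",S(635,423),.06))
C=np.array([plane("top",T(*p),.06) for p in((462,30),(705,135),(637,290),(392,178))])
print("corners",C,C.mean(0),np.linalg.norm(C-np.roll(C,1,0),axis=1))
y=(C[0]+C[3]-C[1]-C[2])/2;print("rack yaw of y axis",np.arctan2(y[1],y[0]), "bore",C.mean(0)+.028*y/np.linalg.norm(y))
print("drift",tri("top",D,"scene",DS),plane("top",D,.1))
E
```

```text
flange [0.5239 0.1182 0.012 ] [0.517  0.1102 0.012 ]
rim (array([0.5235, 0.1179, 0.0857]), np.float64(0.00011701109507277593))
tube [0.5235 0.1177 0.064 ]
nose (array([ 0.5376, -0.0257,  0.1005]), np.float64(6.660383540692937e-05)) [ 0.5376 -0.0257  0.1   ]
bore2 [ 0.5131 -0.076   0.06  ] [ 0.5126 -0.0764  0.06  ]
corners [[ 0.581  -0.0129  0.06  ]
 [ 0.5339 -0.1167  0.06  ]
 [ 0.4673 -0.0855  0.06  ]
 [ 0.5169  0.0189  0.06  ]] [ 0.5248 -0.0491  0.06  ] [0.0716 0.114  0.0735 0.1155]
rack yaw of y axis 1.1358877457076981 bore [ 0.5366 -0.0237  0.06  ]
drift (array([0.4946, 0.3041, 0.0975]), np.float64(0.0002382541853346734)) [0.4947 0.3035 0.1   ]
```

Measured: chuck (0.537, -0.0255), nose at 0.100. Stand (0.5235, 0.118), rim about 0.085. Drift (0.4945, 0.304), top 0.098 to 0.100. All agree with the given sizes. The black structure beside the rack could be an obstacle, so I'll check it before moving.

```bash
python3 - <<'E'
import cv2,numpy as np
from h import *
t=cv2.imread("pics/t.png");s=cv2.imread("pics/s.png")
g=lambda m:(255*(m/255.)**.45).astype(np.uint8)
a=cv2.resize(g(s[0:420,330:560]),None,fx=1.4,fy=1.4);b=cv2.resize(g(t[80:300,330:560]),None,fx=2,fy=2)
m=np.zeros((600,800,3),np.uint8);m[:588,:322]=a;m[:440,335:795]=b;cv2.imwrite("pics/ob.png",m)
np.set_printoptions(precision=3,suppress=True)
o=r.observe();print(o["tcp_rot"],o["q"])
E
```

```text
[-0.     0.165  0.986 -0.001] [ 1.136  0.277 -0.028  1.268 -0.     1.467]
```

View pics/ob.png

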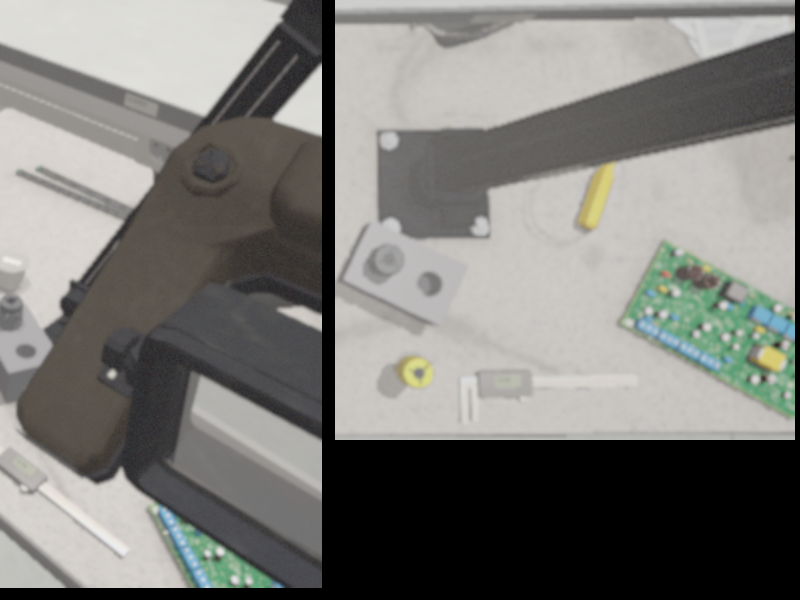

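The black plate is the base of a post standing on the bench, with its near edge at about (0.56, -0.10). The rack occludes it, and the bulky head is far off near the scene camera. The chuck is about 75 mm clear of the post, so I'll close the jaws roughly perpendicular to that direction.

Call:
arm_command(
  steps=[
    [0.8,0.028,-0.051,0,-0.067],
    [0.8,0.028,-0.051,0,-0.067],
    [0.8,0.028,-0.051,0,-0.067],
    [0.8,0.028,-0.051,0,-0.067],
    [0.8,0.028,-0.051,0,-0.067],
  ],
  force=40,
)

```text
clock: 0.72
ee_pos: [0.3439, 0.3341, 0.2559]
tcp_rot: [-0.0, 0.328, 0.945, -0.0]
force: [-0.3, -0.4, -1.0]
width: 0.0682
finger_force: 0.0
```

Call:
arm_command(
  steps=[
    [0.8,0.028,-0.051,0,-0.067],
    [0.8,0.028,-0.051,0,-0.067],
    [0.8,0.028,-0.051,-0.02,-0.067],
    [0.8,0.028,-0.051,-0.02,-0.067],
    [0.8,0.028,-0.051,-0.02,-0.067],
  ],
)

```text
clock: 1.35
ee_pos: [0.484, 0.0791, 0.1956]
tcp_rot: [0.0, 0.481, 0.877, 0.0]
force: [0.4, 0.7, 0.4]
width: 0.0684
finger_force: 0.0
```

Call:
arm_command(
  steps=[
    [0.8,0.027,-0.053,0,-0.067],
    [0.8,0.027,-0.053,0,-0.067],
    [0.8,0,0,0,0],
  ],
)

```text
clock: 1.72
ee_pos: [0.5394, -0.0286, 0.196]
tcp_rot: [0.001, 0.54, 0.842, -0.0]
force: [0.4, 0.3, 0.2]
width: 0.0679
finger_force: 0.0
```

Call:
arm_command(
  steps=[
    [0.8,-0.002,0.003,-0.035,0],
    [0.8,0,0,-0.035,0],
    [0.8,0,0,-0.02,0],
    [0.8,0,0,-0.014,0],
    [0.8,0,0,0,0],
  ],
)

```text
clock: 2.35
ee_pos: [0.5343, -0.0213, 0.0913]
tcp_rot: [-0.001, 0.537, 0.843, -0.0]
force: [0.6, 0.6, 0.1]
width: 0.0681
finger_force: 0.0
```

```bash
python3 - <<'E'
from h import *
cv2.imwrite("pics/w1.png",r.read_camera("wrist")[...,::-1])
o=r.observe();print(o["ee_pos"],o["force"])
E
```

```text
[ 0.53529597 -0.02157006  0.09229098] [-0.25977599 -0.73602176  0.58519375]
```

View pics/w1.png

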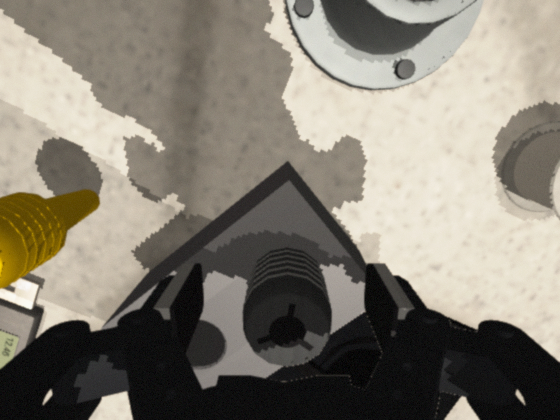

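The wrist view shows the dark chuck (288,300) centred between the jaws, with the empty bore at (208,340). I'll trim 3 mm and close.

Call:
arm_command(
  steps=[
    [0.8,0.001,-0.0035,0,0],
    [0,0,0,0,0],
    [0,0,0,0,0],
    [0,0,0,0,0],
    [0,0,0,0,0],
  ],
  force=50,
)

```text
clock: 3.02
ee_pos: [0.5372, -0.0258, 0.0932]
tcp_rot: [0.001, 0.538, 0.843, 0.0]
force: [-1.7, 0.2, 5.8]
width: 0.0325
finger_force: 49.5
```

Call:
arm_command(
  steps=[
    [0,0,0,0.02,0],
    [0,0,0,0.03,0],
    [0,0,0,0.03,0],
    [0,0,0,0.03,0],
    [0,0,0,0.01,0],
  ],
)

```text
clock: 3.65
ee_pos: [0.5374, -0.0257, 0.2136]
tcp_rot: [0.001, 0.538, 0.843, 0.001]
force: [0.5, -0.2, -2.3]
width: 0.0326
finger_force: 50.2
```

```bash
python3 - <<'E'
from h import *
np.set_printoptions(precision=4,suppress=True)
for n in("scene","top"): cv2.imwrite(f"pics/l_{n}.png",r.read_camera(n)[...,::-1])
o=[r.observe() for _ in range(1)][0];print(o["ee_pos"],o["tcp_rot"],o["force"],o["moment"],o["width"],o["finger_force"])
a=cv2.imread("pics/l_scene.png")[130:270,260:400];b=cv2.imread("pics/l_top.png")[150:250,260:410]
w=cv2.imread("pics/l_top.png")
cv2.imwrite("pics/l.png",np.hstack([cv2.resize(a,(400,400),interpolation=cv2.INTER_CUBIC),cv2.resize(b[:,:100],(400,400),interpolation=cv2.INTER_CUBIC)]))
cv2.imwrite("pics/lw.png",r.read_camera("wrist")[...,::-1])
E
```

```text
[ 0.537  -0.0256  0.2127] [0.0006 0.5378 0.843  0.0003] [ 0.0615  0.3209 -2.9668] [-0.0063 -0.0245 -0.0372] 0.03195404624588651 50.24784560780972
```

View pics/l.png

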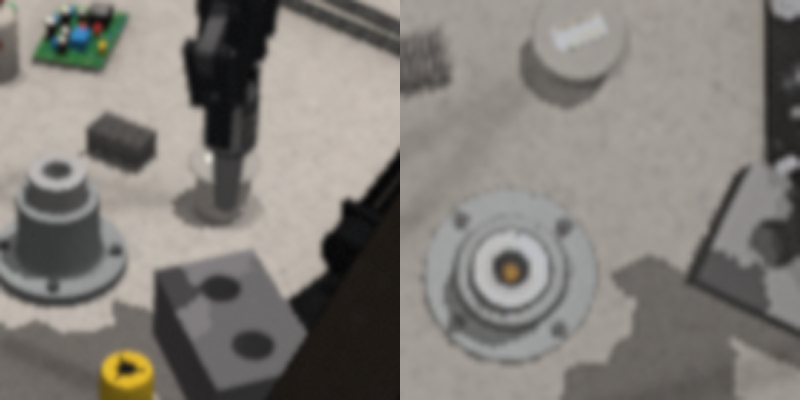

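The chuck is out of the bore with its shank hanging down, tip at l.png (226,208). I'll check the tip position and the sleeve rim.

```bash
python3 - <<'E'
from h import *
np.set_printoptions(precision=4,suppress=True)
k=.35;f=lambda u,v:((u+.5)*k-.5+260,(v+.5)*k-.5+130)
for v in(205,208,211):print("tip",plane("scene",f(226,v),.130))
g=lambda u,v:((u+.5)/4-.5+260,(v+.5)/4-.5+150)
print("rim",tri("top",g(513-400,268),"scene",f(59,170)),plane("scene",f(59,170),.085),plane("top",g(113,272),.012))
E
```

```text
tip [ 0.5386 -0.025   0.13  ]
tip [ 0.5364 -0.027   0.13  ]
tip [ 0.5342 -0.029   0.13  ]
rim (array([0.5248, 0.1167, 0.0867]), np.float64(0.0005159012705452273)) [0.5264 0.1182 0.085 ] [0.5257 0.1162 0.012 ]
```

Call:
arm_command(
  steps=[
    [0,-0.004,0.048,0,0],
    [0,-0.004,0.048,0,0],
    [0,-0.005,0.047,0,0],
    [0,0,0,-0.02,0],
    [0,0,0,0,0],
  ],
)

```text
clock: 4.42
ee_pos: [0.5206, 0.1177, 0.1888]
tcp_rot: [-0.003, 0.537, 0.843, -0.002]
force: [-0.8, -0.7, -1.7]
width: 0.0321
finger_force: 50.2
```

Call:
arm_command(
  steps=[
    [0,0,0,-0.025,0],
    [0,0,0,-0.015,0],
    [0,0,0,-0.008,0],
    [0,0,0,-0.006,0],
    [0,0,0,0,0],
  ],
)

```text
clock: 5.05
ee_pos: [0.5236, 0.1173, 0.1382]
tcp_rot: [-0.0, 0.538, 0.843, -0.0]
force: [0.4, 0.4, -1.3]
width: 0.0323
finger_force: 50.3
```

Call:
arm_command(
  steps=[
    [0,0,0,-0.005,0],
    [0,0,0,-0.004,0],
    [0,0,0,0,0],
  ],
)

```text
clock: 5.42
ee_pos: [0.524, 0.1177, 0.1293]
tcp_rot: [0.0, 0.538, 0.843, 0.001]
force: [1.8, 1.4, -3.0]
width: 0.0323
finger_force: 50.3
```

Call:
arm_command(
  steps=[
    [0,0,0,-0.002,0],
    [0,0,0,0,0],
  ],
)

```text
clock: 5.68
ee_pos: [0.5241, 0.1177, 0.1275]
tcp_rot: [0.0, 0.538, 0.843, 0.001]
force: [2.4, 2.1, -2.4]
width: 0.0324
finger_force: 50.3
```

Call:
arm_command(
  steps=[
    [0,0,0,-0.001,0],
    [0,0,0,0,0],
  ],
)

```text
clock: 5.92
ee_pos: [0.5242, 0.1177, 0.1267]
tcp_rot: [0.0, 0.538, 0.843, 0.001]
force: [2.1, 3.6, -1.1]
width: 0.0325
finger_force: 50.5
```

Call:
arm_command(
  steps=[
    [0,0.0006,0.0008,0,0],
    [0,0,0,0,0],
  ],
)

```text
clock: 6.18
ee_pos: [0.5242, 0.118, 0.1263]
tcp_rot: [0.0, 0.538, 0.843, -0.0]
force: [1.8, 0.6, -0.2]
width: 0.0322
finger_force: 50.5
```

Call:
arm_command(
  steps=[
    [0,0,0,-0.001,0],
    [0,0,0,0,0],
  ],
)

```text
clock: 6.42
ee_pos: [0.5243, 0.1181, 0.1252]
tcp_rot: [0.0, 0.538, 0.843, -0.0]
force: [2.3, -0.4, -3.0]
width: 0.0325
finger_force: 50.4
```

Call:
arm_command(
  steps=[
    [0,0.0005,0,-0.001,0],
    [0,0,0,0,0],
  ],
)

```text
clock: 6.68
ee_pos: [0.5244, 0.1181, 0.124]
tcp_rot: [-0.0, 0.538, 0.843, -0.0]
force: [1.8, 1.1, -1.4]
width: 0.0319
finger_force: 50.4
```

Call:
arm_command(
  steps=[
    [0,0,0,-0.001,0],
    [0,0,0,0,0],
  ],
)

```text
clock: 6.92
ee_pos: [0.5245, 0.1181, 0.1233]
tcp_rot: [-0.0, 0.538, 0.843, -0.0]
force: [0.5, 0.4, 0.7]
width: 0.0324
finger_force: 50.5
```

Call:
arm_command(
  steps=[
    [0,0,0,-0.0005,0],
    [0,0,0,0,0],
  ],
)

```text
clock: 7.18
ee_pos: [0.5245, 0.1181, 0.1231]
tcp_rot: [-0.0, 0.538, 0.843, -0.0]
force: [-0.9, 0.5, 3.7]
width: 0.0321
finger_force: 50.9
```

It's seated, with about 6 N on it and the tip at the expected depth. Now I release and lift.

Call:
arm_command(
  steps=[
    [0.75,0,0,0,0],
    [0.75,0,0,0,0],
    [0.75,0,0,0,0],
    [0.75,0,0,0.03,0],
    [0.75,0,0,0.05,0],
  ],
)

```text
clock: 7.8
ee_pos: [0.5227, 0.118, 0.2014]
tcp_rot: [-0.002, 0.538, 0.843, -0.002]
force: [0.6, 1.0, 0.4]
width: 0.0638
finger_force: 0.0
```

Call:
arm_command(
  steps=[
    [0.75,-0.006,0.06,0.01,0],
    [0.75,-0.006,0.06,0,0],
    [0.75,-0.006,0.05,0,0],
    [0.75,-0.006,0.008,0,0],
    [0.75,-0.006,0.008,0,0],
  ],
)

```text
clock: 8.43
ee_pos: [0.4941, 0.3043, 0.2125]
tcp_rot: [-0.0, 0.538, 0.843, -0.001]
force: [-0.2, -0.1, -0.3]
width: 0.0642
finger_force: 0.0
```

```bash
python3 - <<'E'
from h import *
np.set_printoptions(precision=4,suppress=True)
S=r.read_camera("scene")[...,::-1];T=r.read_camera("top")[...,::-1]
cv2.imwrite("pics/s3.png",S);cv2.imwrite("pics/t3.png",T)
a=S[130:230,190:320];b=T[180:255,260:320]
m=np.zeros((400,780,3),np.uint8);m[:,:460]=cv2.resize(a,(460,400)) if 0 else cv2.resize(S[130:230,205:320],(460,400),interpolation=cv2.INTER_CUBIC)
m[:,460:]=cv2.resize(T[170:270,250:330],(320,400),interpolation=cv2.INTER_CUBIC)
cv2.imwrite("pics/m3.png",m);o=r.observe();print(o["clock"],o["ee_pos"],o["force"])
E
```

```text
8.525 [0.494  0.3039 0.2126] [-0.3778 -0.3113  0.0858]
```

View pics/m3.png

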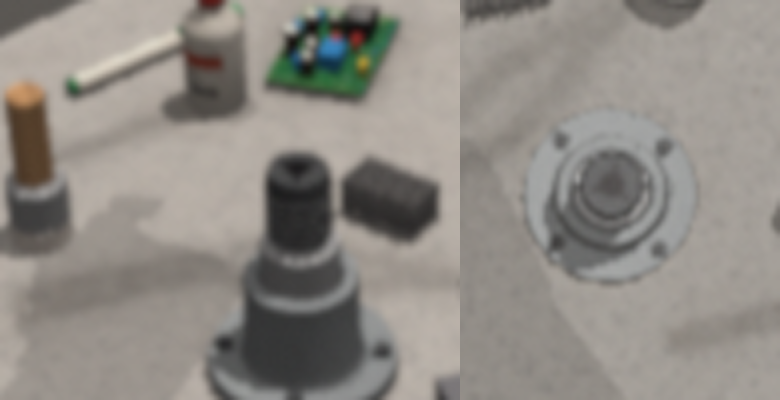

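The chuck stands upright in the sleeve, nose at about crop (298,165) and (610,186) in the top view. The drift is undisturbed and the TCP is over it.

Call:
arm_command(
  steps=[
    [0.75,0,0,-0.05,0],
    [0.75,0,0,-0.05,0],
    [0.75,0,0,-0.03,0],
    [0.75,0,0,-0.0125,0],
    [0.75,0,0,0,0],
  ],
  force=80,
)

```text
clock: 9.15
ee_pos: [0.4947, 0.3033, 0.07]
tcp_rot: [-0.0, 0.538, 0.843, -0.001]
force: [-0.3, -0.2, -0.6]
width: 0.0641
finger_force: 0.0
```

Call:
arm_command(
  steps=[
    [0,0,0,0,0],
    [0,0,0,0,0],
    [0,0,0,0,0],
    [0,0,0,0,0],
    [0,0,0,0,0],
  ],
)

```text
clock: 9.78
ee_pos: [0.4957, 0.3047, 0.072]
tcp_rot: [0.001, 0.538, 0.843, 0.001]
force: [-0.3, -0.7, 6.1]
width: 0.0212
finger_force: 77.9
```

```bash
python3 - <<'E'
from h import *
np.set_printoptions(precision=4,suppress=True)
g=lambda u,v:((u-460+.5)/4-.5+250,(v+.5)/4-.5+170);f=lambda u,v:((u+.5)/4-.5+205,(v+.5)/4-.5+130)
print("nose",tri("top",g(610,186),"scene",f(298,168)),plane("top",g(610,186),.130),plane("scene",f(298,168),.13))
o=r.observe();print(o["clock"],o["ee_pos"],o["force"],o["width"],o["finger_force"])
E
```

```text
nose (array([0.524 , 0.1185, 0.1298]), np.float64(0.0010841000195874059)) [0.5236 0.1188 0.13  ] [0.5243 0.1179 0.13  ]
9.775 [0.4957 0.3047 0.072 ] [-0.2821 -0.6893  6.1402] 0.021154926634336994 77.94609736651182
```

Call:
arm_command(
  steps=[
    [0,0,0,0.02,0],
    [0,0,0,0.05,0],
    [0,0,0,0.05,0],
    [0,0,0,0.05,0],
    [0,0,0,0,0],
  ],
)

```text
clock: 10.4
ee_pos: [0.4974, 0.3057, 0.2453]
tcp_rot: [0.003, 0.538, 0.843, 0.004]
force: [-0.0, -0.2, -3.1]
width: 0.0213
finger_force: 78.9
```

Call:
arm_command(
  steps=[
    [0,0.008,-0.047,0,0],
    [0,0.008,-0.047,0,0],
    [0,0.007,-0.047,0,0],
    [0,0.007,-0.045,0,0],
    [0,0,0,0,0],
  ],
)

```text
clock: 11.02
ee_pos: [0.5236, 0.1155, 0.2379]
tcp_rot: [-0.001, 0.54, 0.842, -0.002]
force: [0.7, 0.7, -3.7]
width: 0.0212
finger_force: 78.9
```

```bash
python3 - <<'E'
from h import *
np.set_printoptions(precision=4,suppress=True)
S=r.read_camera("scene")[...,::-1]
cv2.imwrite("pics/s4.png",S);cv2.imwrite("pics/c4.png",cv2.resize(S[110:240,220:350],(600,600),interpolation=cv2.INTER_CUBIC))
o=r.observe();print(o["clock"],o["ee_pos"],o["force"],o["moment"],o["width"],o["finger_force"])
E
```

```text
11.075 [0.5235 0.117  0.2381] [ 0.9488  0.9466 -3.6915] [ 0.0792  0.0561 -0.0187] 0.021343528796756377 78.88986060395837
```

View pics/c4.png

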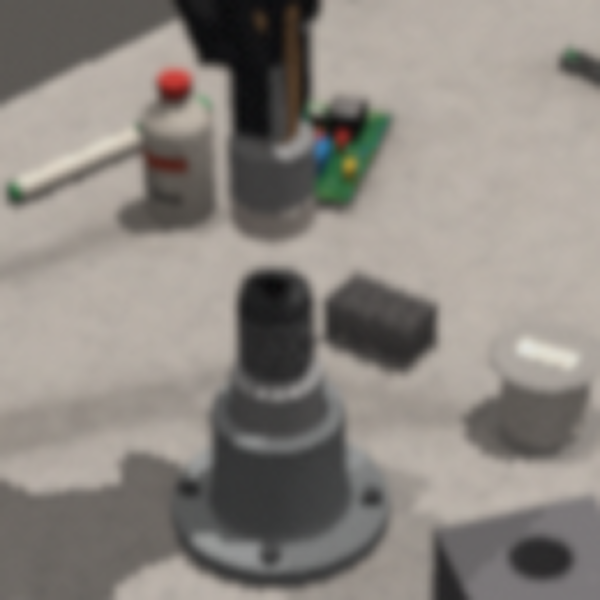

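The drift hangs upright above the nose: face at c4 (272,225), nose at (276,285). I descend to contact.

Call:
arm_command(
  steps=[
    [0,0.0005,0.0008,-0.02,0],
    [0,0,0,-0.01,0],
    [0,0,0,-0.002,0],
    [0,0,0,0,0],
  ],
)

```text
clock: 11.58
ee_pos: [0.5251, 0.1195, 0.2082]
tcp_rot: [-0.0, 0.538, 0.843, -0.0]
force: [0.1, -0.5, -2.9]
width: 0.0212
finger_force: 78.9
```

Call:
arm_command(
  steps=[
    [0,0,0,-0.002,0],
    [0,0,0,-0.001,0],
    [0,0,0,0,0],
  ],
)

```text
clock: 11.95
ee_pos: [0.5253, 0.119, 0.2055]
tcp_rot: [0.0, 0.538, 0.843, 0.0]
force: [-0.1, -0.7, -3.2]
width: 0.0212
finger_force: 78.8
```

Call:
arm_command(
  steps=[
    [0,-0.001,-0.001,-0.001,0],
    [0,0,0,-0.001,0],
    [0,0,0,-0.001,0],
    [0,0,0,0,0],
  ],
)

```text
clock: 12.45
ee_pos: [0.5241, 0.118, 0.2021]
tcp_rot: [-0.0, 0.538, 0.843, -0.0]
force: [-0.7, 0.8, -2.9]
width: 0.0215
finger_force: 78.8
```

Call:
arm_command(
  steps=[
    [0,0,0,-0.001,0],
    [0,0,0,-0.001,0],
    [0,0,0,0,0],
  ],
)

```text
clock: 12.82
ee_pos: [0.5245, 0.1181, 0.2009]
tcp_rot: [0.0, 0.538, 0.843, 0.0]
force: [-0.7, 0.4, 3.1]
width: 0.0211
finger_force: 79.2
```

Call:
arm_command(
  steps=[
    [0,0,0,-0.001,0],
    [0,0,0,-0.001,0],
    [0,0,0,0,0],
  ],
)

```text
clock: 13.2
ee_pos: [0.5244, 0.118, 0.1983]
tcp_rot: [0.0, 0.538, 0.843, 0.0]
force: [-1.2, 0.0, 1.9]
width: 0.0211
finger_force: 79.3
```

Contact was at TCP 0.2015, and the sleeve is now sinking at about 6 N.

Call:
arm_command(
  steps=[
    [0,0,0,-0.001,0],
    [0,0,0,-0.001,0],
    [0,0,0,0,0],
  ],
)

```text
clock: 13.58
ee_pos: [0.5244, 0.118, 0.1962]
tcp_rot: [0.0, 0.538, 0.843, 0.0]
force: [-0.7, -0.3, 1.5]
width: 0.0214
finger_force: 79.3
```

Call:
arm_command(
  steps=[
    [0,0,0,-0.001,0],
    [0,0,0,-0.001,0],
    [0,0,0,0,0],
  ],
)

```text
clock: 13.95
ee_pos: [0.5243, 0.118, 0.1942]
tcp_rot: [0.0, 0.538, 0.843, 0.0]
force: [0.7, 0.5, 2.1]
width: 0.021
finger_force: 79.3
```

Sunk about 7 mm, still giving way.

Call:
arm_command(
  steps=[
    [0,0,0,-0.001,0],
    [0,0,0,-0.001,0],
    [0,0,0,0,0],
  ],
)

```text
clock: 14.32
ee_pos: [0.5243, 0.118, 0.1923]
tcp_rot: [0.0, 0.538, 0.843, 0.0]
force: [-0.2, 0.6, 2.5]
width: 0.0213
finger_force: 79.4
```

Call:
arm_command(
  steps=[
    [0,0,0,-0.001,0],
    [0,0,0,-0.001,0],
    [0,0,0,0,0],
  ],
)

```text
clock: 14.7
ee_pos: [0.5243, 0.118, 0.1902]
tcp_rot: [0.0, 0.538, 0.843, 0.0]
force: [0.8, -0.1, 1.3]
width: 0.0215
finger_force: 79.4
```

Call:
arm_command(
  steps=[
    [0,0,0,-0.001,0],
    [0,0,0,-0.001,0],
    [0,0,0,0,0],
  ],
)

```text
clock: 15.08
ee_pos: [0.5244, 0.118, 0.1891]
tcp_rot: [0.0, 0.538, 0.843, 0.0]
force: [-1.0, 0.7, 6.5]
width: 0.021
finger_force: 79.9
```

Call:
arm_command(
  steps=[
    [0,0,0,-0.001,0],
    [0,0,0,0,0],
  ],
)

```text
clock: 15.32
ee_pos: [0.5245, 0.118, 0.1891]
tcp_rot: [0.001, 0.538, 0.843, 0.0]
force: [-2.3, 0.2, 11.6]
width: 0.0211
finger_force: 80.4
```

Call:
arm_command(
  steps=[
    [0,0,0,-0.001,0],
    [0,0,0,0,0],
    [0,0,0,0,0],
  ],
)

```text
clock: 15.7
ee_pos: [0.5246, 0.118, 0.189]
tcp_rot: [0.001, 0.538, 0.843, 0.0]
force: [-4.7, -0.8, 16.8]
width: 0.0212
finger_force: 81.0
```

About 20 N is held and the depth is steady at 0.189, so it has bottomed (about 12.5 mm sunk). I hold briefly, lift clear and tap again.

Call:
arm_command(
  steps=[
    [0,0,0,0,0],
    [0,0,0,0,0],
    [0,0,0,0,0],
    [0,0,0,0,0],
  ],
)

```text
clock: 16.2
ee_pos: [0.5246, 0.118, 0.189]
tcp_rot: [0.001, 0.538, 0.843, 0.0]
force: [-5.1, -0.8, 16.7]
width: 0.0212
finger_force: 81.0
```

Call:
arm_command(
  steps=[
    [0,0,0,0.003,0],
    [0,0,0,0.01,0],
    [0,0,0,0.01,0],
    [0,0,0,0,0],
    [0,0,0,0,0],
  ],
)

```text
clock: 16.82
ee_pos: [0.524, 0.118, 0.2091]
tcp_rot: [-0.0, 0.538, 0.843, -0.0]
force: [-0.6, 0.5, -2.8]
width: 0.0212
finger_force: 78.9
```

Call:
arm_command(
  steps=[
    [0,0,0,-0.01,0],
    [0,0,0,-0.007,0],
    [0,0,0,-0.002,0],
    [0,0,0,0,0],
  ],
)

```text
clock: 17.32
ee_pos: [0.524, 0.118, 0.1899]
tcp_rot: [-0.0, 0.538, 0.843, -0.0]
force: [1.2, -0.6, -3.9]
width: 0.0215
finger_force: 79.0
```

Call:
arm_command(
  steps=[
    [0,0,0,-0.001,0],
    [0,0,0,-0.001,0],
    [0,0,0,-0.001,0],
    [0,0,0,0,0],
  ],
)

```text
clock: 17.82
ee_pos: [0.5247, 0.118, 0.1891]
tcp_rot: [0.001, 0.538, 0.843, 0.0]
force: [-1.8, -0.1, 6.1]
width: 0.0213
finger_force: 79.9
```

Call:
arm_command(
  steps=[
    [0,0,0,-0.001,0],
    [0,0,0,0,0],
  ],
)

```text
clock: 18.08
ee_pos: [0.5248, 0.118, 0.1891]
tcp_rot: [0.001, 0.538, 0.843, 0.001]
force: [-4.5, -0.9, 10.4]
width: 0.0211
finger_force: 80.5
```

Call:
arm_command(
  steps=[
    [0,-0.0005,0,-0.0013,0],
    [0,0,0,0,0],
    [0,0,0,0,0],
    [0,0,0,0,0],
    [0,0,0,0,0],
  ],
)

```text
clock: 18.7
ee_pos: [0.5248, 0.1181, 0.189]
tcp_rot: [0.002, 0.538, 0.843, 0.001]
force: [-5.7, -1.6, 15.2]
width: 0.0214
finger_force: 81.2
```

Call:
arm_command(
  steps=[
    [0,0,0,-0.0005,0],
    [0,0,0,0,0],
    [0,0,0,0,0],
    [0,0,0,0,0],
    [0,0,0,0,0],
  ],
)

```text
clock: 19.32
ee_pos: [0.5249, 0.118, 0.189]
tcp_rot: [0.002, 0.538, 0.843, 0.001]
force: [-7.0, -1.2, 18.2]
width: 0.0211
finger_force: 81.4
```

At about 21 N it sinks no further (still 0.189). I lift off and take the drift back to its place.

Call:
arm_command(
  steps=[
    [0,0,0,0.005,0],
    [0,0,0,0.025,0],
    [0,0,0,0.025,0],
    [0,-0.005,0.03,0,0],
    [0,-0.006,0.045,0,0],
  ],
)

```text
clock: 19.95
ee_pos: [0.5131, 0.193, 0.2394]
tcp_rot: [0.0, 0.539, 0.842, 0.0]
force: [-0.5, -0.8, -3.9]
width: 0.0215
finger_force: 78.9
```

Call:
arm_command(
  steps=[
    [0,-0.006,0.045,0,0],
    [0,-0.006,0.045,-0.02,0],
    [0,-0.006,0.021,-0.05,0],
    [0,0,0,-0.05,0],
    [0,0,0,0,0],
  ],
)

```text
clock: 20.58
ee_pos: [0.4899, 0.3022, 0.1143]
tcp_rot: [-0.003, 0.538, 0.843, -0.005]
force: [-0.6, 0.3, -3.3]
width: 0.0212
finger_force: 79.0
```

Call:
arm_command(
  steps=[
    [0,0,0,-0.02,0],
    [0,0,0,-0.015,0],
    [0,0,0,-0.003,0],
    [0,0,0,0,0],
  ],
)

```text
clock: 21.08
ee_pos: [0.4952, 0.3041, 0.0822]
tcp_rot: [0.0, 0.538, 0.843, 0.0]
force: [-0.1, 0.1, -3.2]
width: 0.0214
finger_force: 79.3
```

Call:
arm_command(
  steps=[
    [0,0,0,-0.001,0],
    [0,0,0,-0.001,0],
    [0,0,0,0,0],
  ],
)

```text
clock: 21.45
ee_pos: [0.4948, 0.3041, 0.0797]
tcp_rot: [0.0, 0.538, 0.843, 0.0]
force: [0.3, -0.4, -3.3]
width: 0.0216
finger_force: 79.3
```

Call:
arm_command(
  steps=[
    [0,0,0,-0.003,0],
    [0,0,0,-0.002,0],
    [0,0,0,-0.001,0],
    [0,0,0,0,0],
  ],
)

```text
clock: 21.95
ee_pos: [0.4946, 0.3039, 0.0733]
tcp_rot: [-0.0, 0.538, 0.843, -0.0]
force: [0.1, 0.1, -3.3]
width: 0.0218
finger_force: 79.3
```

Call:
arm_command(
  steps=[
    [0,0,0,-0.001,0],
    [0,0,0,-0.001,0],
    [0,0,0,0,0],
  ],
)

```text
clock: 22.32
ee_pos: [0.4948, 0.3041, 0.072]
tcp_rot: [0.0, 0.538, 0.843, 0.0]
force: [-0.8, -0.7, 1.5]
width: 0.0211
finger_force: 79.6
```

Call:
arm_command(
  steps=[
    [0,0,0,-0.0005,0],
    [0,0,0,0,0],
    [0.75,0,0,0,0],
    [0.75,0,0,0,0],
    [0.75,0,0,0,0],
  ],
)

```text
clock: 22.95
ee_pos: [0.4949, 0.3041, 0.071]
tcp_rot: [0.0, 0.538, 0.843, 0.0]
force: [0.7, 0.3, -0.2]
width: 0.0641
finger_force: 0.0
```

Call:
arm_command(
  steps=[
    [0.75,0,0,0.02,0],
    [0.75,0,0,0.05,0],
    [0.75,0,0,0.05,0],
    [0.75,-0.03,0.04,0.02,0],
    [0.75,-0.04,0.04,0,0],
  ],
)

```text
clock: 23.58
ee_pos: [0.4266, 0.3859, 0.2141]
tcp_rot: [0.001, 0.539, 0.842, 0.003]
force: [0.5, 1.6, -0.1]
width: 0.0639
finger_force: 0.0
```

Call:
arm_command(
  steps=[
    [0.75,-0.04,0.04,0,0],
    [0.75,-0.04,0.04,0,0],
    [0.75,-0.02,0.04,0,0],
    [0.75,0,0.04,0,0],
    [0.75,0,0,0,0],
  ],
)

```text
clock: 24.2
ee_pos: [0.3243, 0.5466, 0.2108]
tcp_rot: [-0.0, 0.537, 0.844, 0.001]
force: [-0.1, -1.3, -0.2]
width: 0.0638
finger_force: 0.0
```

```bash
python3 - <<'E'
from h import *
np.set_printoptions(precision=4,suppress=True)
S=r.read_camera("scene")[...,::-1];T=r.read_camera("top")[...,::-1]
cv2.imwrite("pics/s5.png",S);cv2.imwrite("pics/t5.png",T)
def box(im,x0,x1,y0,y1):  # wooden grip: hue/saturation mask
    h=cv2.cvtColor(np.ascontiguousarray(im),cv2.COLOR_BGR2HSV)[y0:y1,x0:x1]
    m=cv2.inRange(h,(5,90,40),(22,255,255));c=max(cv2.findContours(m,0,2)[0],key=cv2.contourArea)
    x,y,w,hh=cv2.boundingRect(c);return x+x0,y+y0,w,hh
for a,b in((cv2.imread("pics/s.png"),cv2.imread("pics/t.png")),(S,T)):
    print(box(a,195,235,140,200),box(b,180,230,205,255))
# chuck unmoved since tapping / others unmoved: image differences with first pictures, outside drift and stand
d=cv2.absdiff(cv2.GaussianBlur(cv2.imread("pics/t3.png"),(5,5),0),cv2.GaussianBlur(np.ascontiguousarray(T),(5,5),0)).max(2)
for n,(x,y) in dict(bottle=(190,161),reel=(304,161),heat=(260,166),chuck=(287,215),drift=(204,232),yellow=(371,267)).items():print(n,d[y-15:y+15,x-15:x+15].max())
o=r.observe();print(o["clock"],o["ee_pos"],o["force"],o["width"])
E
```

```text
(207, 151, 10, 25) (194, 228, 12, 9)
(206, 151, 11, 25) (194, 228, 11, 10)
bottle 13
reel 13
heat 13
chuck 25
drift 111
yellow 13
24.3 [0.3244 0.5438 0.2105] [ 1.0265 -0.3211 -0.0554] 0.06388777114093824
```

The drift is upright at its old spot with the same outline in both views. The bystanders are unchanged, and the chuck shows only the small change from sinking. I hand in.

```bash
python3 -c "
from bench import r
print(r.finish_job())"
```

```text
the job is handed in; nothing more can be done
None
```

I handed the job in at about 24 s: the chuck is in the taper sleeve and the sleeve is tapped home (about 12.5 mm down; neither held tap of about 20 N sank it further), and the drift stands upright where it was, with the bottle, reel and heatsink unmoved.

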